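# Lock the can-stop stud in the T-slot rail

## Task

Set up the can-holding rail for the next paint can: take the stud with the orange handle out of the rack, lower its T-head through the wide mouth of the rail's slot, slide it along the slot to the green clip, and there turn it a quarter turn so that it locks. Leave it standing upright on its flange, square across the slot and level with the clip, and let go.

Things in the scene. Friction and masses are not known exactly. Their poses are not given: they have to be found in the camera images.
- rail: Fixed aluminium T-slot rail, 340 (x) x 110 (y) x 30 mm high; origin: centre of underside. Slot along x at y=0: opening 32 mm wide at x=-160..-90 (mouth), narrowing to 18 mm at -70, then 18 up to +160. Lips 8 mm thick, top at 30; cavity below 54 wide, z 4..22. Black V pads at x>125, 75 mm high. Seated stud: handle centre z=60, free to turn if raised less than 8 mm.
- mouth (a point): Centre of the slot's wide mouth (70 x 32 mm, open upwards, at the end of the rail away from the black V pads), on the slot's centre line, level with the rail's top 30 mm above the bench; axes as the rail's: x along the slot towards the V pads.
- orange_grip (a point): Centre of the orange handle (bar 46 x, 16 y, 32 mm high) of the loose upright 0.15 kg stud. Below it, heights above the foot: T-head 40 (x) x 12 (y), 0-8; shank 10 dia. to 24; flange 44 dia., 24-29; neck 16 dia. to 38; handle 38-70. Handle parallel to head. It hangs by the flange in a pocket of a grey rack 30 mm high, head free below: lift straight out. Blue and black twins stand 77 mm apart.
- clip_mark (a point): Middle of the green clip straddling the rail, a fixed mark: on the slot's centre line, level with the rail's top (30 mm above the bench), x along the slot as the rail's. Clip 18 mm wide along the slot, seen as two green tabs 4 mm high on the rail's shoulders, 37 to 60 mm either side of the centre line, each with a green line towards the slot. It stands 105 to 185 mm from the mouth's centre.
Mind the look-alikes: they are no part of the job. What is shaped like the part that bears orange_grip but turquoise is not meant.

How it is judged (in metres and radians):
On the way, in this order (a step that is already met when the one before it is completed fails the run):
1. the orange stud's head is lowered through the wide mouth into the slot (x of orange_grip in the frame of rail between -0.16 and -0.07 m and y of orange_grip in the frame of rail between -0.02 and 0.02 m and z of orange_grip in the frame of rail below 0.066 m and angle between orange_grip's own z axis and vertical below 0.25 rad), for 0.1 s.
2. the stud has been slid to within 20 mm of the green clip along the slot, its head still lengthwise (within about 26 degrees) in the slot (x of orange_grip in the frame of clip_mark between -0.02 and 0.02 m and y of orange_grip in the frame of rail between -0.02 and 0.02 m and z of orange_grip in the frame of rail below 0.066 m and angle between orange_grip's own z axis and vertical below 0.25 rad and angle between the x axis of orange_grip and the x axis of rail, either way round below 0.45 rad), for 0.1 s.
At the end, for the whole second after the job is handed in: The orange stud stands upright on its flange (within 6 degrees, handle centre at most 64 mm above the rail's underside) in the slot, within 15 mm of the green clip along the slot, its head and handle turned crosswise to the slot (within 17 degrees), at rest and released (x of orange_grip in the frame of clip_mark between -0.015 and 0.015 m and y of orange_grip in the frame of rail between -0.02 and 0.02 m and z of orange_grip in the frame of rail between 0.05 and 0.064 m and angle between orange_grip's own z axis and vertical below 0.1 rad and angle between the x axis of orange_grip and the y axis of rail, either way round below 0.3 rad and linear speed of stud_orange below 0.02 m/s); the robot touches nothing.
It also fails if it takes over 48 s, if anything falls off the work surface, if the arm or the gripper's body presses on something with over 40 N, if the wrist force passes 120 N, or if a joint passes its speed limit or range.

## Robot

A 6-joint arm with a two-finger parallel gripper is mounted at the origin on the work surface. World frame = base frame: x ahead of the robot, y to its left, z up, the work surface at z = 0. Lengths are in mm, angles in rad, forces in N, time in s.
With the tool pointing down it reaches from about 350 to 875 mm from the base axis. Payload 4.2 kg.
Tool frame: the origin (TCP) lies at the very end of the fingers, on their centre line; the grasp point (between the pads) lies 19 mm behind it (arm.pinch_z is the distance from the TCP to the grasp point, in mm); x points along the fingers, y is the direction in which the jaws open and shut, and the axes are right-handed (so a half turn about x gives the same grasp; the last joint's range is limited). The gripper opens to 85 mm and grips with 20 to 120 N. Pads are 22 mm wide; open, the fingers measure 114 mm over their backs; the gripper's body (76 mm by 85 mm) begins 54 mm behind the grasp point. The pads swing forward as they close: fully open they stand 13 mm farther back than shut.
Start: joints at [1.442, 0.385, 0.008, 0, -1.194, -0.259], TCP at [236.312, 578.581, 206.412] pointing down, gripper open.
Joint ranges: [-3.14, 3.14], [-1.21, 2.06], [-1.07, 1.41], [-3.16, 2.05], [-2.99, -0.16], [-3.1, 3.1]. Speed limits (rad/s): [2.79, 2.79, 3.14, 3.14, 3.14, 3.14].

## Interface

Orientations are given as a unit quaternion [x, y, z, w].
In Python, from bench import arm gives the robot as it stands.
- The arm moves only by the tool drive_tool, never from a script. Its argument "motion" is a list of rows, each a list of 4 numbers: the shift along the tool's x, y, z in mm, then the turn about the tool's x in degrees. In form: [[dx, dy, dz, spin], ...]. A call has 1 to 10 rows; each row shifts and turns the commanded pose from where the row before left it, along the tool's axes as they then stand; what a row does not reach is not made up. A row lasts 1/12 s, in which the tool goes at most 41.7 mm and 7.16 degrees, less where a joint would pass 70% of its speed; a pose out of reach is approached as far as the arm can. A call with a gripper value outside its range is refused whole. "grip" is the finger opening in mm, from 0 to 85.4, set as the call begins (left out, the last holds). The fingers move at their own pace and stop on an object; the grip force is fixed at half the most. Time passes only in rows, so rows that do not move let the fingers close. It gives the time, the measured TCP pose, the force and the opening at its end, in the units of the state.
- arm.read_state(): the state, without advancing time (a new reading comes with each control period).
- arm.get_image(name): name is "scene" or "top"; returns the picture (420x560x3 uint8, red, green, blue); there is no depth.
- arm.calibration(name): a dict with "K" (3x3 intrinsics, pixels), "distortion" ([k1, k2, p1, p2, k3] as OpenCV has them; the pictures are not rectified), "eye" and "attitude" of the camera in the world. Camera axes: x right, y up, looking along -z (the intrinsics and any distortion apply to the point x, -y, -z); pixel columns grow to the right and rows downward; lengths in mm; the calibration is good to about 2 mm. A picture is of the moment at which its call begins. calibration takes no time and is no camera call.
- arm.job_done(): hands the job in, once; it reports no verdict.
The state is a dict: "clock": time; "joints": joint angles; "joint_vel": joint speeds; "joint_efforts": joint torques, N m; "position": TCP position; "ee_rot": TCP orientation; "contact_force": force on the tool from outside, world axes, zero at the start; "wrist_torque": the same for the moment, N m; "gripper_width": finger opening in mm.
Only numpy, scipy, OpenCV 4.12 (cv2) and the standard library are available. Lean on these libraries where they do the work, as an engineer would, in place of code of your own. Each camera call takes 0.05 s, during which the arm holds its last target. There are 200 camera calls.

## Working session

There is one attempt and no reset: what is moved stays moved. The work goes in short steps, Python scripts to look and compute and a tool call to move; the robot and the scene stay as the last step left them, time stands still between calls to the robot, and variables do not carry over. Pictures are saved under pics/ and viewed, about 8 in all and at most 12, crops included, and the job is handed in when it is done.

Besides the shell and the picture viewer there is one more tool, called after "Emit:" by a JSON object that holds its "method" and its "body", one argument or row to a line. drive_tool: Moves the arm, as the interface text tells. Its arguments: {"type":"object","properties":{"motion":{"type":"array"},"grip":{"type":"number"}},"required":["motion"]}

```bash
mkdir -p pics; cat > h.py <<'E'
import numpy as np, cv2
from scipy.spatial.transform import Rotation as R
from bench import arm
def cal(n):
    c=arm.calibration(n); a=np.array(c['attitude'],float)
    M=a if a.shape==(3,3) else R.from_quat(a).as_matrix()
    return np.array(c['K'],float),np.array(c['distortion'],float),np.array(c['eye'],float),M
def px2w(n,uv,z):
    K,D,e,M=cal(n)
    p=cv2.undistortPoints(np.array(uv,float).reshape(-1,1,2),K,D).reshape(-1,2)
    d=np.c_[p[:,0],-p[:,1],-np.ones(len(p))]@M.T
    return e+d*((z-e[2])/d[:,2])[:,None]
def w2px(n,P):
    K,D,e,M=cal(n)
    q=(np.array(P,float).reshape(-1,3)-e)@M; q=q*[1,-1,-1]
    return cv2.projectPoints(q,np.zeros(3),np.zeros(3),K,D)[0].reshape(-1,2)
def shot(n,f,box=None,s=1):
    im=arm.get_image(n)[:,:,::-1].copy()
    if box: x0,y0,x1,y1=box; im=im[y0:y1,x0:x1]
    cv2.imwrite('pics/'+f,cv2.resize(im,None,fx=s,fy=s,interpolation=cv2.INTER_CUBIC))
E
python3 - <<'E'
from h import *
shot('top','t1.png'); shot('scene','s1.png')
for n in('top','scene'):
    print(n,arm.calibration(n))
print(arm.read_state())
E
```

```text
top {'K': array([[406.63701518,   0.        , 280.29436728],
       [  0.        , 406.63701518, 207.82371434],
       [  0.        ,   0.        ,   1.        ]]), 'distortion': array([-0.07929352,  0.        ,  0.        ,  0.        ,  0.        ]), 'eye': array([378.73159675, -65.41397935, 951.65139581]), 'attitude': array([-0.05823406,  0.05848434,  0.7114408 , -0.69788278])}
scene {'K': array([[480.46318111,   0.        , 279.19088491],
       [  0.        , 480.46318111, 215.86788668],
       [  0.        ,   0.        ,   1.        ]]), 'distortion': array([0.02521249, 0.        , 0.        , 0.        , 0.        ]), 'eye': array([1046.66692957,  113.93574766,  719.78918771]), 'attitude': array([0.20427083, 0.29421279, 0.75455474, 0.54987217])}
{'clock': 0.1, 'joints': array([ 1.44164442e+00,  3.85495767e-01,  6.76878547e-03, -4.19963055e-04,
       -1.19401693e+00, -2.58591430e-01]), 'joint_vel': array([ 0.00066711, -0.00186814,  0.00347842,  0.00114188, -0.00110668,
        0.00144856]), 'joint_efforts': array([-3.73972143e-04, -3.93320847e+01,  1.88928437e+01,  4.19795662e+00,
       -2.59537970e-03,  5.14965691e-06]), 'position': array([236.09264675, 578.07679605, 205.42600104]), 'ee_rot': array([-0.69375553,  0.13698054,  0.69394191,  0.13558842]), 'contact_force': array([0.10316105, 0.31991765, 0.17016556]), 'wrist_torque': array([ 0.01162673, -0.00064677, -0.06328779]), 'gripper_width': 85.10479278309195}
```

View pics/t1.png

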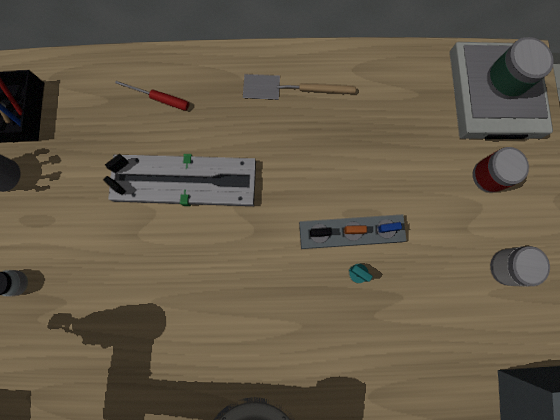

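View pics/s1.png

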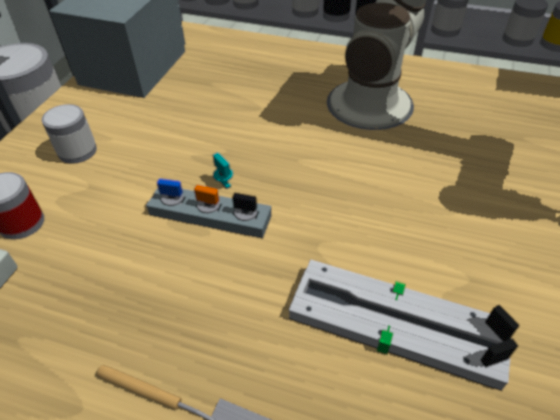

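The top view shows the rail (mouth end at ~(235,181), green tabs at (187,159) and (185,199)), and the rack with the orange handle at (355,230). The turquoise decoy is at (361,273). Both views agree. I'll zoom in to measure.

```bash
python3 - <<'E'
from h import *
im=cv2.imread('pics/t1.png')
cv2.imwrite('pics/t1z.png',cv2.resize(im[145:215,100:265],None,fx=4.8,fy=4.8,interpolation=cv2.INTER_CUBIC))
for n,f in(('top','t1.png'),('scene','s1.png')):
    h=cv2.cvtColor(cv2.imread('pics/'+f),cv2.COLOR_BGR2HSV)
    for c,lo,hi,z in(('orange',(5,180,90),(14,255,255),60),('green',(50,150,60),(70,255,255),32)):
        m=cv2.inRange(h,np.array(lo),np.array(hi))
        k,l,st,ce=cv2.connectedComponentsWithStats(m)
        for i in range(1,k):
            if st[i,4]>15:
                ys,xs=np.nonzero(l==i); w=px2w(n,np.c_[xs,ys],z)[:,:2]
                r=cv2.minAreaRect(w.astype(np.float32))
                print(n,c,st[i],ce[i].round(1),px2w(n,ce[i],z)[0].round(1),r)
E
```

```text
top orange [346 226  21   7 127] [355.9 228.9] [ 476.9 -233.4   60. ] ((476.7608947753906, -233.53355407714844), (44.610107421875, 13.334836959838867), 88.8150863647461)
scene orange [195 187  23  16 149] [207.9 191.9] [ 467.8 -232.3   60. ] ((468.0066833496094, -231.73143005371094), (60.424415588378906, 25.115964889526367), 72.26072692871094)
scene green [393 283  11  11  32] [398.4 288. ] [557.4 153.9  32. ] ((557.6005249023438, 153.71536254882812), (15.268523216247559, 20.94427490234375), 83.72769927978516)
scene green [381 330  11   8  22] [385.9 332.8] [646.8 147.9  32. ] ((647.8585815429688, 147.6392822265625), (10.634742736816406, 17.202247619628906), 24.062000274658203)
```

View pics/t1z.png

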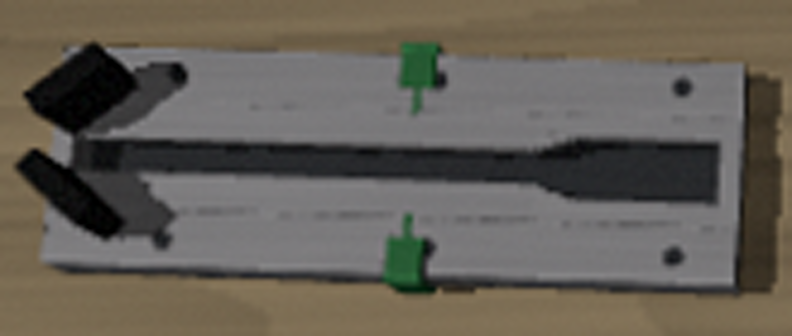

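```bash
cat > fit.py <<'E'
from h import *
from scipy.optimize import least_squares
# zoomed px -> rail coords
o=[((746,65),(-170,-55)),((737,284),(-170,55)),((42,260),(170,55)),((719,143),(-160,-16)),((716,204),(-160,16)),((535,184),(-70,9)),((540,152),(-70,-9)),((682,87),None),((673,256),None),((420,64),None),((404,261),None),((416,112),None),((408,215),None)]
W=px2w('top',[(100+(u+.5)/4.8-.5,145+(v+.5)/4.8-.5) for (u,v),_ in o],30)[:,:2]
print(W.round(1))
idx=[i for i in range(len(o)) if o[i][1]]
# rail +x points to +y world; rail y+ = -x world side
L=np.array([o[i][1] for i in idx])
def T(p,L):
    c,s=np.cos(p[2]),np.sin(p[2]); return L@np.array([[c,s],[-s,c]])+p[:2]
r=least_squares(lambda p:(T(p,L)-W[idx]).ravel(),[600,150,1.57],loss='soft_l1')
p=r.x; print('rail',p,(T(p,L)-W[idx]).round(1).tolist())
c,s=np.cos(p[2]),np.sin(p[2])
print('local',((W-p[:2])@np.array([[c,-s],[s,c]])).round(1).tolist())
print('mouth',T(p,np.array([[-125,0]])))
# green tabs as seen from scene
g=px2w('scene',[(398.4,288),(385.9,332.8)],33)[:,:2]
print('scene tabs local',((g-p[:2])@np.array([[c,-s],[s,c]])).round(1).tolist())
cn=T(p,np.array([[-170,-55],[-170,55],[170,55],[170,-55],[-160,-16],[-160,16]]))
print(w2px('scene',np.c_[cn,np.full(6,30)]).round(1))
# orange 2-view
print(w2px('scene',[[476.9,-233.4,60]]),w2px('scene',[[476.9,-233.4,50]]),w2px('scene',[[476.9,-233.4,70]]))
E
python3 fit.py
```

```text
[[651.9 -10.1]
 [543.1  -4.9]
 [561.7 335. ]
 [612.8   3.3]
 [582.6   4.9]
 [594.3  92.8]
 [610.2  90.5]
 [641.4  21.3]
 [557.4  25.8]
 [656.  150.3]
 [557.5 156. ]
 [631.7 151.8]
 [580.2 154.6]]
rail [606.79935532 162.43391908   1.51460124] [[0.3, -0.3], [-0.8, 0.7], [-0.3, 0.3], [0.9, -1.5], [-0.7, -1.4], [-0.4, 0.2], [1.7, 1.5]]
local [[-169.7, -54.7], [-170.6, 54.2], [169.7, 54.7], [-158.5, -15.0], [-158.6, 15.4], [-70.2, 8.6], [-71.6, -7.4], [-139.0, -42.5], [-139.2, 41.7], [-9.3, -49.8], [-9.2, 48.8], [-9.3, -25.4], [-9.4, 26.1]]
mouth [[599.77866577  37.63123514]]
scene tabs local [[-11.4, 48.1], [-12.2, -41.2]]
[[288.6 309.5]
 [310.3 259.1]
 [512.8 320.1]
 [508.1 383.2]
 [302.3 292.4]
 [308.5 277.7]]
[[205.40839227 194.95141657]] [[206.07617633 198.55969565]] [[204.72954822 191.28451135]]
```

```bash
python3 - <<'E'
from h import *
im=cv2.imread('pics/t1.png')
cv2.imwrite('pics/t1o.png',cv2.resize(im[205:255,292:416],None,fx=6,fy=6,interpolation=cv2.INTER_CUBIC))
print(R.from_quat(arm.read_state()['ee_rot']).as_matrix().round(3))
E
```

```text
[[-0.001 -0.378 -0.926]
 [-0.002 -0.926  0.378]
 [-1.     0.002 -0.   ]]
```

View pics/t1o.png

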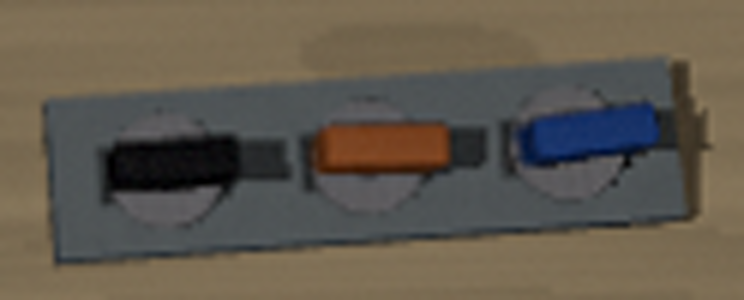

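```bash
python3 - <<'E'
from h import *
f=lambda L,z:px2w('top',[(292+(u+.5)/6-.5,205+(v+.5)/6-.5) for u,v in L],z)
print(f([(385,146),(322,147),(449,145.5)],76).round(1), f([(369,156)],35).round(1))
a=f([(45,102),(665,60)],30);print(a.round(1))
print(w2px('scene',[[*f([(385,146)],76)[0][:2],76]]))
for P in [[600,38],[607,153]]: pass
h=f([(322,147),(449,145.5)],76); d=h[1]-h[0]; print('yaw',np.degrees(np.arctan2(d[1],d[0])))
th=1.5146; c,s=np.cos(th),np.sin(th)
for x in(-125,-9.5): print(606.8+c*x,162.4+s*x)
E
```

```text
[[ 475.2 -230.    76. ]
 [ 475.3 -207.1   76. ]
 [ 474.9 -253.3   76. ]] [[ 476.  -231.4   35. ]]
[[ 499.7 -109.5   30. ]
 [ 511.2 -348.6   30. ]]
[[206.33656784 188.82788136]]
yaw -90.51693136885173
599.7791558486568 37.597324758631274
606.2664158444978 152.914996681656
```

Orange handle centre is about (475.5, -230.7), yaw about -90.5°. Mouth is at (600, 37.6), clip at (606, 153), and the rail's yaw is 86.8°. Moving to above the stud.

Emit:
{"method": "drive_tool", "body": {
  "motion": [
    [0,27.4,-22,0],
    [0,27.4,-22,0],
    [0,27.4,-22,0],
    [0,27.4,-22,0],
    [0,27.4,-22,0],
    [0,27.4,-22,0],
    [0,27.4,-22,0],
    [0,27.4,-22,0],
    [0,27.4,-22,0],
    [0,27.4,-22,0]
  ],
  "grip": 60
}}

```text
clock: 0.93
position: [336.2, 239.8, 206.2]
ee_rot: [-0.694, 0.136, 0.694, 0.136]
contact_force: [1.0, 0.2, -0.3]
gripper_width: 59.8
```

Emit:
{"method": "drive_tool", "body": {
  "motion": [
    [0,27.4,-22,0],
    [0,27.4,-22,0],
    [0,27.4,-22,0],
    [0,27.4,-22,0],
    [0,27.4,-22,0],
    [0,27.4,-22,0],
    [0,27.4,-22,0],
    [0,27.4,-22,0],
    [0,27.4,-22,0],
    [0,27.4,-22,0]
  ]
}}

```text
clock: 1.77
position: [436.2, -96.9, 206.3]
ee_rot: [-0.694, 0.136, 0.694, 0.136]
contact_force: [-0.1, 0.5, -0.1]
gripper_width: 60.2
```

Emit:
{"method": "drive_tool", "body": {
  "motion": [
    [0,27.4,-22,0],
    [0,27.4,-22,0],
    [0,27.4,-22,0],
    [0,27.4,-22,0],
    [0,0,0,0],
    [0,0,0,0]
  ]
}}

```text
clock: 2.27
position: [476.0, -231.3, 205.2]
ee_rot: [-0.693, 0.137, 0.694, 0.138]
contact_force: [0.2, 0.2, -0.4]
gripper_width: 60.1
```

Emit:
{"method": "drive_tool", "body": {
  "motion": [
    [0,0,0,6.83],
    [0,0,0,6.83],
    [0,0,0,6.83],
    [0,0,0,6.83],
    [0,0,0,6.83],
    [0,0,0,6.83],
    [0,0,0,6.83],
    [0,0,0,6.83],
    [0,0,0,6.83],
    [0,0,0,6.83]
  ]
}}

```text
clock: 3.1
position: [476.0, -228.5, 206.4]
ee_rot: [-0.496, 0.503, 0.497, 0.503]
contact_force: [0.9, 0.3, -1.2]
gripper_width: 59.7
```

```bash
cat >> h.py <<'E'
def go(x,y,yaw=None):
    "tool-axis shift (dy,dz) to the world xy of the TCP, spin to jaw yaw"
    s=arm.read_state(); M=R.from_quat(s['ee_rot']).as_matrix()
    d=np.array([x,y,s['position'][2]])-s['position']
    yw=np.degrees(np.arctan2(M[1,1],M[0,1]))
    print('t',s['clock'],'pos',s['position'].round(1),'yaw',yw.round(2),'xdown',M[:,0].round(3),'tool shift',(M.T@d).round(1),'spin',None if yaw is None else -((yaw-yw+180)%360-180),'grip',s['gripper_width'],'F',s['contact_force'].round(1),'q',s['joints'].round(2))
E
python3 -c "
from h import *
go(475.5,-230.7,179.5)"
```

```text
t 3.1 pos [ 476.  -228.5  206.4] yaw 179.24 xdown [-0.  0. -1.] tool shift [-0.   0.4 -2.2] spin -0.26223920335928597 grip 59.731706269194454 F [ 0.9  0.3 -1.2] q [-0.14  0.22 -0.23 -0.   -1.12  0.13]
```

Emit:
{"method": "drive_tool", "body": {
  "motion": [
    [20,0,-1,0],
    [20,0,-1,0],
    [20,0,0,0],
    [20,0,0,0],
    [16,0,0,0],
    [10,0,0,0],
    [0,0,0,0],
    [0,0,0,0]
  ]
}}

```text
clock: 3.77
position: [476.4, -231.3, 100.6]
ee_rot: [-0.498, 0.502, 0.498, 0.502]
contact_force: [-0.3, -0.2, -0.0]
gripper_width: 60.2
```

```bash
python3 -c "
from h import *
go(475.5,-230.7,179.5)
shot('scene','s2.png',(130,60,300,250),3)"
```

```text
t 3.7667 pos [ 476.4 -231.3  100.6] yaw 179.55 xdown [-0.001 -0.    -1.   ] tool shift [0.  0.9 0.6] spin 0.051095972910474075 grip 60.17975019324904 F [-0.3 -0.2 -0. ] q [-0.15  0.33 -0.37  0.   -0.87  0.14]
```

View pics/s2.png

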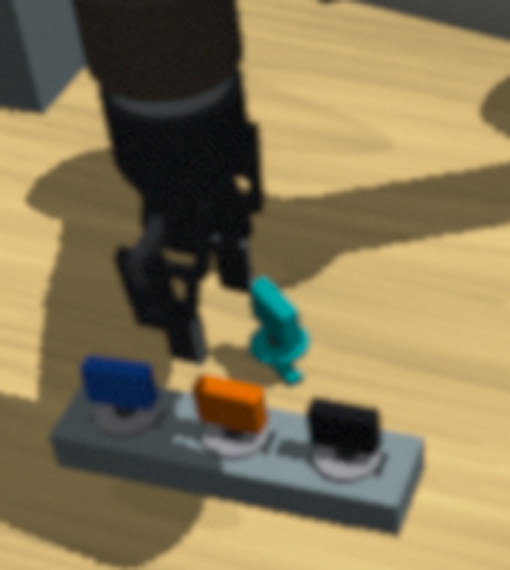

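```bash
python3 -c "
from h import *
print(w2px('scene',[[476,-231,104],[476,-231,110],[508,-231,106],[444,-231,106]]))"
```

```text
[[203.71743827 178.30412301]
 [203.28734769 175.94613871]
 [196.31799601 189.14791   ]
 [210.50644485 166.40777002]]
```

Emit:
{"method": "drive_tool", "body": {
  "motion": [
    [10,0,0,0],
    [15,1,0,0],
    [15,0,0,0],
    [10,0,0,0],
    [5,0,0,0],
    [0,0,0,0]
  ]
}}

```text
clock: 4.32
position: [474.9, -231.8, 44.5]
ee_rot: [-0.497, 0.503, 0.498, 0.502]
contact_force: [0.1, -1.1, 0.1]
gripper_width: 60.1
```

Emit:
{"method": "drive_tool", "body": {
  "motion": [
    [0,0,0,0],
    [0,0,0,0],
    [0,0,0,0],
    [0,0,0,0],
    [0,0,0,0],
    [0,0,0,0]
  ],
  "grip": 0
}}

```text
clock: 4.82
position: [475.8, -232.0, 46.3]
ee_rot: [-0.498, 0.502, 0.497, 0.502]
contact_force: [-1.5, 0.2, 6.1]
gripper_width: 13.4
```

Emit:
{"method": "drive_tool", "body": {
  "motion": [
    [0,0,0,0],
    [0,0,0,0],
    [0,0,0,0]
  ]
}}

```text
clock: 5.07
position: [475.7, -232.0, 46.3]
ee_rot: [-0.498, 0.502, 0.497, 0.502]
contact_force: [-2.4, 0.8, 6.8]
gripper_width: 13.5
```

Emit:
{"method": "drive_tool", "body": {
  "motion": [
    [-3,0,0,0],
    [-6,0,0,0],
    [-8,0,0,0],
    [-10,0,0,0],
    [-15,0,0,0],
    [-15,0,0,0],
    [-15,0,0,0],
    [-8,0,0,0],
    [0,0,0,0]
  ]
}}

```text
clock: 5.82
position: [477.0, -232.2, 128.0]
ee_rot: [-0.499, 0.501, 0.496, 0.503]
contact_force: [-0.2, 0.3, -2.6]
gripper_width: 13.6
```

```bash
python3 -c "
from h import *
go(599.8,37.6,176.8)
arm.get_image
a=arm.get_image('scene')[60:250,130:300,::-1]; b=arm.get_image('top')[180:260,280:430,::-1]
a=cv2.resize(a,None,fx=2.4,fy=2.4,interpolation=2);b=cv2.resize(b,None,fx=2.5,fy=2.5,interpolation=2)
c=np.zeros((460,790,3),np.uint8);c[:a.shape[0],:a.shape[1]]=a;c[:b.shape[0],410:410+b.shape[1]]=b
cv2.imwrite('pics/l.png',c)"
```

```text
t 5.8167 pos [ 477.  -232.2  128. ] yaw 179.5 xdown [ 0.005 -0.001 -1.   ] tool shift [   0.3 -120.5  270.9] spin 2.700407538663569 grip 13.568670616095641 F [-0.2  0.3 -2.6] q [-0.15  0.3  -0.34  0.   -0.93  0.14]
```

View pics/l.png

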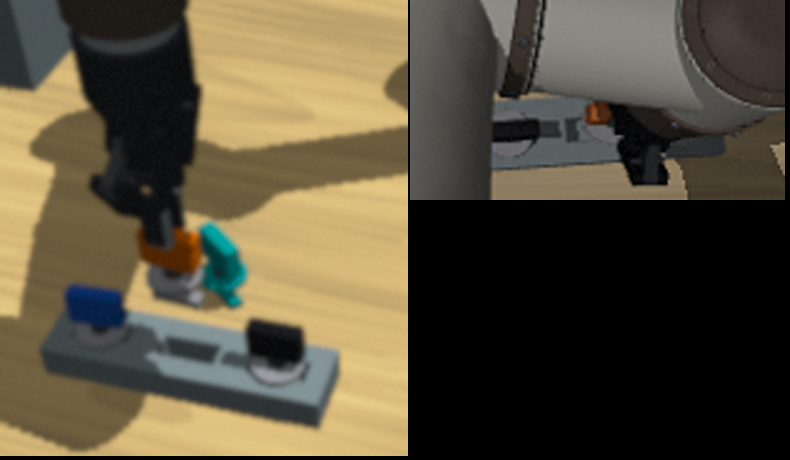

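Emit:
{"method": "drive_tool", "body": {
  "motion": [
    [0,-10,22,0],
    [0,-15,34,0],
    [0,-15,34,0],
    [0,-15,34,0],
    [0,-15,34,0],
    [0,-15,34,0],
    [0,-15,33,0],
    [0,-13,30,0],
    [0,-7.5,15,0],
    [0,0,0,2.7]
  ]
}}

```text
clock: 6.75
position: [599.4, 40.2, 123.7]
ee_rot: [-0.486, 0.513, 0.487, 0.513]
contact_force: [0.8, -0.2, -1.6]
gripper_width: 13.6
```

Emit:
{"method": "drive_tool", "body": {
  "motion": [
    [0,0,0,0],
    [0,0,0,0],
    [0,0,0,0]
  ]
}}

```text
clock: 7.0
position: [597.6, 36.2, 124.7]
ee_rot: [-0.485, 0.514, 0.486, 0.513]
contact_force: [-0.7, -0.4, -0.9]
gripper_width: 13.1
```

```bash
python3 -c "
from h import *
go(599.8,36.6,176.8)
shot('scene','m1.png',(180,150,420,390),2.5)
b=arm.get_image('top')
cv2.imwrite('pics/m1t.png',b[:,:,::-1])
print(w2px('scene',[[599.8,37.6,142]]))"
```

```text
t 7.0 pos [597.6  36.2 124.7] yaw 176.78 xdown [-0.002 -0.    -1.   ] tool shift [-0.  -2.2  0.5] spin -0.0242984801165278 grip 13.064870334916048 F [-0.7 -0.4 -0.9] q [ 0.33  0.41 -0.17 -0.   -0.99 -0.39]
[[329.10226718 250.35016807]]
```

View pics/m1.png

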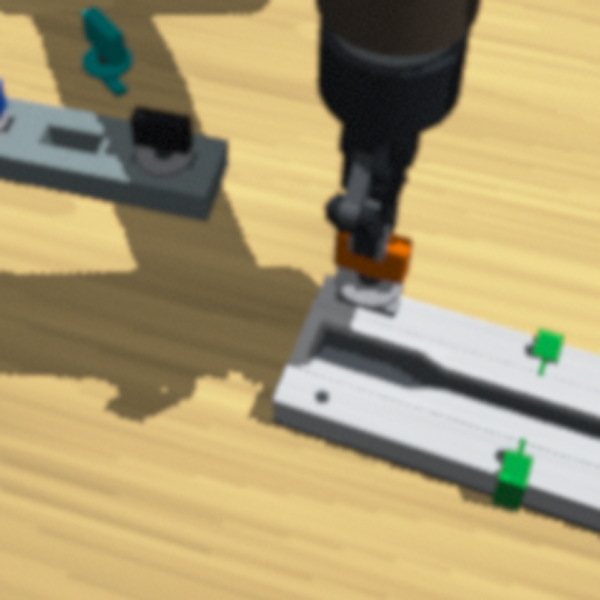

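Emit:
{"method": "drive_tool", "body": {
  "motion": [
    [10,-2,0.5,0],
    [12,0,0,0],
    [12,0,0,0],
    [10,0,0,0],
    [8,0,0,0],
    [8,0,0,0],
    [6,0,0,0],
    [5,0,0,0],
    [4,0,0,0],
    [0,0,0,0]
  ]
}}

```text
clock: 7.93
position: [600.0, 37.4, 49.6]
ee_rot: [-0.486, 0.514, 0.486, 0.513]
contact_force: [-1.1, -0.4, -2.1]
gripper_width: 13.6
```

Emit:
{"method": "drive_tool", "body": {
  "motion": [
    [0,0,0,0],
    [0,0,0,0]
  ]
}}

```text
clock: 8.1
position: [600.8, 37.5, 50.9]
ee_rot: [-0.486, 0.514, 0.486, 0.514]
contact_force: [-0.8, 0.1, -1.3]
gripper_width: 13.0
```

```bash
python3 -c "
from h import *
go(606.3,151.9,176.8)
shot('scene','m2.png',(220,180,460,380),3)"
```

```text
t 8.1 pos [600.8  37.5  50.9] yaw 176.79 xdown [ 0.001  0.    -1.   ] tool shift [  0.    0.9 114.5] spin -0.008342461354601483 grip 13.017494650622982 F [-0.8  0.1 -1.3] q [ 0.33  0.5  -0.24  0.   -0.83 -0.39]
```

View pics/m2.png

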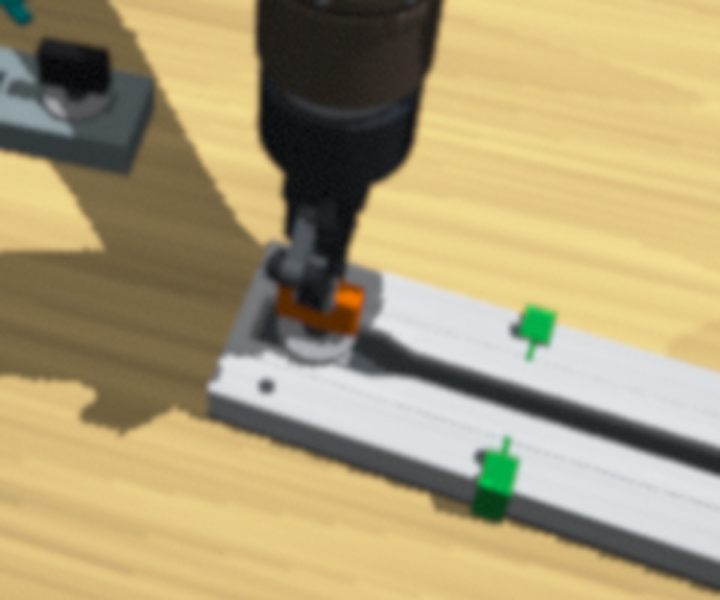

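Stud is in the mouth, with its flange on the rail near (315,345) in the crop. Sliding to the clip.

Emit:
{"method": "drive_tool", "body": {
  "motion": [
    [2,0.5,2,0],
    [0,0,8,0],
    [0,0,10,0],
    [0,0,10,0],
    [0,0,10,0],
    [0,0,10,0],
    [0,0,10,0],
    [0,0,0,0]
  ]
}}

```text
clock: 8.82
position: [603.7, 99.7, 48.5]
ee_rot: [-0.487, 0.513, 0.486, 0.514]
contact_force: [0.6, 0.3, -1.6]
gripper_width: 13.6
```

```bash
python3 -c "
from h import *
go(606.3,151.9,176.8)"
```

```text
t 8.8167 pos [603.7  99.7  48.5] yaw 176.92 xdown [ 0.001  0.    -1.   ] tool shift [ 0.   0.2 52.2] spin 0.12393451892899066 grip 13.580533696957227 F [ 0.6  0.3 -1.6] q [ 0.43  0.51 -0.22  0.   -0.84 -0.48]
```

Free, no contact forces.

Emit:
{"method": "drive_tool", "body": {
  "motion": [
    [0,0,8,0],
    [0,0,10,0],
    [0,0,10,0],
    [0,0,10,0],
    [0,0,9,0],
    [0,0,5,0],
    [0,0,0,0],
    [0,0,0,0],
    [0,0,0,0]
  ]
}}

```text
clock: 9.57
position: [606.0, 149.0, 48.3]
ee_rot: [-0.486, 0.514, 0.486, 0.514]
contact_force: [0.2, -0.3, -1.2]
gripper_width: 14.0
```

```bash
python3 -c "
from h import *
go(606.3,151.9,176.8)
shot('scene','m3.png',(290,200,490,360),3.5)"
```

```text
t 9.5667 pos [606.  149.   48.3] yaw 176.77 xdown [-0. -0. -1.] tool shift [-0.  -0.1  2.9] spin -0.0327523166334629 grip 13.985624060734661 F [ 0.2 -0.3 -1.2] q [ 0.5   0.53 -0.19  0.   -0.85 -0.56]
```

View pics/m3.png

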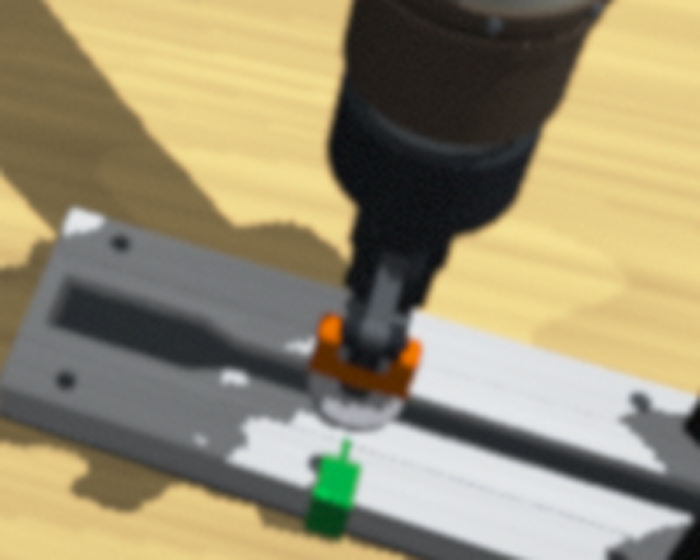

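Emit:
{"method": "drive_tool", "body": {
  "motion": [
    [0,0,2,0],
    [0,0,0,-5],
    [0,0,0,-6],
    [0,0,0,-6.5],
    [0,0,0,-6.5],
    [0,0,0,-6.5],
    [0,0,0,-6.5],
    [0,0,0,-6.5],
    [0,0,0,0]
  ]
}}

```text
clock: 10.37
position: [606.3, 151.0, 48.5]
ee_rot: [0.642, -0.297, -0.642, -0.297]
contact_force: [0.3, -0.2, -1.1]
gripper_width: 13.3
```

Emit:
{"method": "drive_tool", "body": {
  "motion": [
    [0,0,0,-6.5],
    [0,0,0,-6.5],
    [0,0,0,-6.5],
    [0,0,0,-6.5],
    [0,0,0,-6.5],
    [0,0,0,-6],
    [0,0,0,-2],
    [0,0,0,0],
    [0,0,0,0]
  ]
}}

```text
clock: 11.12
position: [606.3, 151.1, 48.4]
ee_rot: [-0.705, 0.058, 0.705, 0.058]
contact_force: [-0.8, -0.4, -1.7]
gripper_width: 13.6
```

```bash
python3 -c "
from h import *
go(606.3,151.9,-93.2)
print(arm.read_state()['wrist_torque'])"
```

```text
t 11.1167 pos [606.3 151.1  48.4] yaw -99.41 xdown [-0. -0. -1.] tool shift [-0.  -0.8  0.1] spin -6.208889958458201 grip 13.553861236551379 F [-0.8 -0.4 -1.7] q [ 0.5   0.53 -0.19 -0.   -0.85  0.9 ]
[-0.00287011  0.02966762  0.01886523]
```

Emit:
{"method": "drive_tool", "body": {
  "motion": [
    [0,0,0,-4],
    [0,0,0,-2.2],
    [1,0,0,0],
    [0.5,0,0,0],
    [0.5,0,0,0],
    [0,0,0,0]
  ]
}}

```text
clock: 11.62
position: [606.3, 151.2, 46.5]
ee_rot: [-0.707, 0.019, 0.707, 0.019]
contact_force: [-0.0, -0.4, -0.8]
gripper_width: 13.5
```

Emit:
{"method": "drive_tool", "body": {
  "motion": [
    [0.5,0,0,0],
    [0,0,0,0],
    [0,0,0,0]
  ]
}}

```text
clock: 11.87
position: [606.3, 151.1, 46.4]
ee_rot: [0.707, -0.019, -0.707, -0.019]
contact_force: [-1.4, -1.1, 2.8]
gripper_width: 13.4
```

```bash
python3 -c "
from h import *
go(606.3,151.9,-93.2)
print(arm.read_state()['wrist_torque'])"
```

```text
t 11.8667 pos [606.3 151.1  46.4] yaw -93.03 xdown [ 0. -0. -1.] tool shift [-0.  -0.8  0.1] spin 0.1689240173668054 grip 13.407437236298298 F [-1.4 -1.1  2.8] q [ 0.5   0.53 -0.19  0.   -0.85  1.01]
[-0.31037823  0.42179757  0.00337263]
```

Contact with the rail is starting (Fz +2.8 N). Releasing, then retreating.

Emit:
{"method": "drive_tool", "body": {
  "motion": [
    [0,0,0,0],
    [0,0,0,0],
    [0,0,0,0],
    [0,0,0,0],
    [0,0,0,0],
    [0,0,0,0]
  ],
  "grip": 40
}}

```text
clock: 12.37
position: [606.3, 151.3, 45.8]
ee_rot: [-0.707, 0.019, 0.707, 0.019]
contact_force: [-0.8, 0.4, -0.0]
gripper_width: 39.6
```

Emit:
{"method": "drive_tool", "body": {
  "motion": [
    [-5,0,0,0],
    [-10,0,0,0],
    [-15,0,0,0],
    [-20,0,0,0],
    [-25,0,0,0],
    [-25,0,0,0],
    [-20,0,0,0],
    [-15,0,0,0],
    [0,0,0,0],
    [0,0,0,0]
  ]
}}

```text
clock: 13.2
position: [606.7, 151.6, 182.6]
ee_rot: [0.708, -0.018, -0.706, -0.019]
contact_force: [0.5, -0.6, -0.3]
gripper_width: 40.2
```

```bash
python3 -c "
from h import *
go(606.3,151.9,-93.2)
shot('scene','e1.png',(290,220,490,380),3.5)
shot('top','e1t.png')"
```

```text
t 13.2 pos [606.7 151.6 182.6] yaw -93.02 xdown [ 0.003  0.002 -1.   ] tool shift [-0.  -0.3  0.4] spin 0.1778104037004482 grip 40.163840979361545 F [ 0.5 -0.6 -0.3] q [ 0.5   0.4  -0.03 -0.   -1.14  1.01]
```

View pics/e1.png

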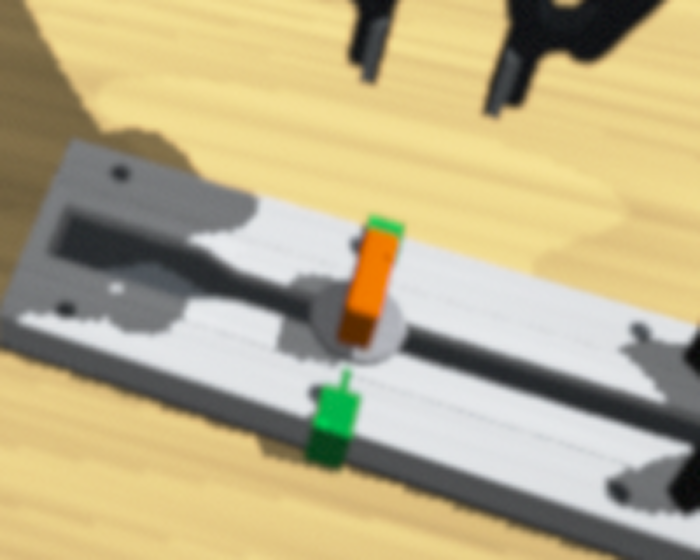

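The stud stands upright and crosswise, with its flange at (360,322) lying flat and in line with both green tabs at (385,225) and (340,400). The gripper is well clear. Handing in.

```bash
python3 -c "
from bench import arm
print(arm.job_done())"
```

```text
the job is handed in; nothing more can be done
None
```

The orange stud is locked in the rail at the green clip, and I handed the job in at about 13 s of the 48 s allowed. I lifted it out of the rack, lowered its head through the mouth, slid it to the clip and turned it 90°. I then lowered it until the flange touched the rail, let go and backed off about 135 mm.

**Last checks:**
- **Pose:** the last picture shows the stud upright on its flange, crosswise to the slot and in line with both clip tabs.
- **Position:** at release the tool was at about (606, 151), against an estimated clip position of (606, 153). The jaw angle was within 0.2° of square.
- **Forces:** the largest contact force I read was about 7 N, while gripping in the rack.

**Disagreements and gaps:**
- The gripper read about 13.5 mm on the 16 mm handle, but the hold was firm throughout.
- The two cameras differed by about 2–3 mm on where the clip is, well inside the 15 mm allowed.
- I judged the final pose from the scene camera only. I took a top picture too but did not check it.

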